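# Level the instrument shelf of the vaccination post

### The arm

A 6-joint arm with a two-finger parallel gripper is mounted at the origin on the work surface. World frame = base frame: x ahead of the robot, y to its left, z up, the work surface at z = 0. Lengths are in m, angles in rad, forces in N, time in s.
With the tool pointing down it reaches from about 0.225 to 0.875 m from the base axis. Payload 3.4 kg.
Tool frame: the origin (TCP) lies at the very end of the fingers, on their centre line; the grasp point (between the pads) lies 19 mm behind it; z points along the fingers, y is the direction in which the jaws open and shut (so a half turn about z gives the same grasp; the last joint's range is limited). The gripper opens to 85 mm and grips with 20 to 120 N. Pads are 22 mm wide; open, the fingers measure 114 mm over their backs; the gripper's body (76 mm by 85 mm) begins 54 mm behind the grasp point. The pads swing forward as they close: fully open they stand 13 mm farther back than shut.
Start: joints at [-1.421, 0.276, 1.505, -0, 1.361, -0.121], TCP at [0.154, -0.554, 0.231] pointing down, gripper open.
Joint ranges: [-2.89, 2.89], [-0.75, 2.08], [0.22, 2.7], [-1.18, 4.32], [0.11, 2.71], [-2.7, 2.7]. Speed limits (rad/s): [2.57, 2.57, 3.14, 3.14, 3.14, 3.14].

### API

Orientations are given as a unit quaternion [w, x, y, z].
In Python, from rig import telemetry, cams, sign_off, spotter gives the robot as it stands.
- The arm moves only by the tool servo_tool, never from a script. Its argument "steps" is a list of rows, each a list of 6 numbers: the shift along the tool's x, y, z in mm, then the turn, a rotation vector about the tool's x, y, z in degrees. In form: [[x, y, z, ax, ay, az], ...]. A call has 1 to 8 rows; each row is the pose to reach, as a shift and turn from the pose commanded when the call began, along the tool's axes at that moment; what a row does not reach only later rows make up. A row lasts 1/10 s, in which the tool goes at most 50 mm and 8.59 degrees, less where a joint would pass 70% of its speed; a pose out of reach is approached as far as the arm can. A call with a gripper value outside its range is refused whole. "hand" is the closure in counts, from 0 (fully open) to 255 (shut), set as the call begins (left out, the last holds). The fingers move at their own pace and stop on an object; "grip_force" is the grip in N (left out, the last holds). Time passes only in rows, so rows that repeat a pose let the fingers close. It gives the time, the measured TCP pose, the force and the opening at its end, in the units of the state.
- telemetry.get_state(): the state, without advancing time (a new reading comes with each control period).
- cams.get_image(name): name is "scene" or "top" or "wrist"; returns (picture, depth): 400x640x3 uint8, red, green, blue; 400x640 float32, m along the optical axis (not along the pixel's ray), 0 where there is no reading.
- cams.camera_model(name): a dict with "camera_matrix" (3x3 intrinsics, pixels), "D" ([k1, k2, p1, p2, k3] as OpenCV has them; the pictures are not rectified), "origin" and "rotation" of the camera in the world; the wrist camera has in their place "tool_from_camera" (4x4, takes a point from camera to tool coordinates, whose origin is the TCP and whose axes are the flange's). Camera axes: x right, y up, looking along -z (the intrinsics and any distortion apply to the point x, -y, -z); pixel columns grow to the right and rows downward; lengths in m; the calibration is good to about 2 mm. A picture is of the moment at which its call begins: read the wrist's pose just before it. camera_model takes no time and is no camera call.
- sign_off(): hands the job in, once; it reports no verdict.
Trained networks look in the newest picture that a camera, given by its name, has taken for a name from the list of things; names that differ only in an ending like _2 or _b are one class to them, and where a whole thing is asked for, a point or a joint stands for the part that bears it (a point fixed in the world has none). Each returns a list of dicts, best first, with "conf" (0 to 1); they miss things now and then, are a little off and sometimes report something else, mostly with a low value. They report only what shows in the picture. A call takes as long as a camera call. They do not tell look-alikes from the thing itself.
- spotter.outline_of(query, camera): "region" (400x640 bool, what is visible of it) and "rect" ([left, top, width, height] in pixels, round what is visible of it).
The state is a dict: "clock": time; "qpos": joint angles; "qd": joint speeds; "effort": joint torques, N m; "position": TCP position; "ee_rot": TCP orientation; "contact_force": force on the tool from outside, world axes, zero at the start; "moment": the same for the moment, N m; "width": finger opening in m.
Only numpy, scipy, OpenCV 4.12 (cv2) and the standard library are available. Lean on these libraries where they do the work, as an engineer would, in place of code of your own. Each camera call takes 0.05 s, during which the arm holds its last target.

### The job

When pressed down, the small sprung aluminium shelf slopes towards its levelling foot: lay the yellow spirit level flat and lengthwise on the middle of the shelf, and turn the red foot knob clockwise until, with the shelf pressed fully down onto its frame, the bubble stands central between the two black lines. Finish while holding: keep pressing down on the spirit level with the fingers, the shelf fully down and the bubble central, and do not let go. Leave the tissue roll, the bottles and the glove box where they are.

Things in the scene. Friction and masses are not known exactly. Their poses are not given: they have to be found in the camera images.
- level_center (a point): centre of the yellow spirit level, half-way up: a bar 160 mm long (its x axis), 28 mm wide (y), 38 mm high (z up), about 0.2 kg, lying loose on the table at the start. In the middle of its top is a green vial window, 62 mm long, with a pale 13 mm bubble and two black lines 20 mm apart. The top may be pressed anywhere; it is solid and flat.
- bubble (a joint): position in m of the bubble along the level's x axis, 0 when central between the lines (then just under 3 mm of green shows at each side), limits -0.022 and 0.022. It floats to the higher end: positive when the level's +x end is higher, 0.28 mm for every milliradian of slope; it needs about 1 s to come to rest.
- shelf_center (a point): centre of the top face of the aluminium shelf, 110 mm (x) by 250 mm (y), z normal to the face; 60 to 66 mm above the table, on a heavy stand. Its y axis points along its length to the levelling foot. Its frame tilts about a pivot under the middle of the shelf.
- shelf_float (a joint): how far the springs hold the shelf up off its frame at the foot end, in rad: 0.04 when left alone (foot end 10 mm too high, so the level reads false), 0 when pressed fully down onto the frame. The spring hinge is at the shelf's other end, 130 mm from its centre. About 6 N downwards at the shelf's centre presses it fully down against a firm stop; less is enough nearer the foot. It springs up again when let go.
- knob_grip (a point): centre of the red grip bar on top of the levelling foot's knob, 190 mm from the shelf's centre beyond its foot end, about 125 mm above the table: bar 52 mm long (x axis of this point, which turns with the knob), 16 mm thick (y), 34 mm high, standing on a black disc of 28 mm radius whose top is 17 mm below this point. The axis of turning is vertical through this point.
- foot_knob (a joint): angle of the foot knob in rad, growing clockwise as seen from above, limits 0 and 3.3. Each rad raises the foot end of the shelf by 0.025 rad of slope. It stays where it is left; about 0.2 N m turns it. It starts at 0 to 0.4; level lies between about 1.3 and 2.5, differently each time.
- tissue_roll_mid (a point): centre of a white tissue roll, 100 mm across, 110 mm high, standing: leave alone
- red_bottle_mid (a point): centre of a white bottle with red cap, 48 mm across, 110 mm high: leave alone
- gel_bottle_mid (a point): centre of a clear gel bottle with white cap, 64 mm across, 150 mm high: leave alone
- glove_box_mid (a point): centre of a blue glove box 120 by 220 by 70 mm high: leave alone
- level: the spirit level as a body, origin at the centre of its underside, axes as for its centre point
There are look-alikes about, which are no part of the job. What is shaped like the level but orange is not meant.

How it is judged:
At the end, for the whole second after the job is handed in: The spirit level lies flat on the shelf, lengthwise within 0.17 rad and its centre within 35 mm (across) and 40 mm (along) of the shelf's centre; the fingers press on it with more than 2 N; the shelf is down on its frame (shelf_float under 0.006 rad) and the bubble is within 3 mm of central (value of joint shelf_float below 0.006 rad and value of joint bubble between -0.003 and 0.003 m and contact force between the fingers and level above 2 N and x of level_center in the frame of shelf_center between -0.035 and 0.035 m and y of level_center in the frame of shelf_center between -0.04 and 0.04 m and z of level_center in the frame of shelf_center between 0.015 and 0.023 m and angle between the x axis of level_center and the y axis of shelf_center, either way round below 0.17 rad and angle between the z axis of level_center and the z axis of shelf_center, either way round below 0.03 rad); the arm keeps its last pose, push and grip.
It fails at once if the tissue roll, a bottle or the glove box is moved by more than 30 mm (distance of any of tissue_roll_mid, red_bottle_mid, gel_bottle_mid, glove_box_mid from where it was at the start of the episode above 0.03 m).
It also fails if it takes over 72 s, if anything falls off the work surface, if the arm or the gripper's body presses on something with over 40 N, if the wrist force passes 120 N, or if a joint passes its speed limit or range.

## Working session

There is one attempt and no reset: what is moved stays moved. The work goes in short steps, Python scripts to look and compute and a tool call to move; the robot and the scene stay as the last step left them, time stands still between calls to the robot, and variables do not carry over. Pictures are saved under pics/ and viewed, and the job is handed in when it is done.

Besides the shell and the picture viewer there is one more tool, called after "Emit:" as name([rows], argument=value, ...), one row to a line, values as JSON. servo_tool: Moves the arm, as the interface text tells. Its arguments: {"type":"object","properties":{"steps":{"type":"array","items":{"type":"array","items":{"type":"number"}}},"hand":{"type":"number"},"grip_force":{"type":"number"}},"required":["steps"]}

```bash
mkdir -p pics; ls; python3 - <<'E'
from rig import telemetry,cams
import cv2
print(telemetry.get_state())
for n in ["scene","top","wrist"]:
    p,d=cams.get_image(n); cv2.imwrite(f"pics/a_{n}.png",p[:,:,::-1])
    m=cams.camera_model(n); print(n,{k:(v.tolist() if hasattr(v,'tolist') else v) for k,v in m.items()})
E
```

```text
pics
{'clock': 0.0, 'qpos': array([-1.42102390e+00,  2.76626949e-01,  1.50616618e+00, -3.17148154e-05,
        1.36069606e+00, -1.21041339e-01]), 'qd': array([ 0.00046214,  0.00010623,  0.00046073,  0.00057865,  0.00154813,
       -0.00054302]), 'effort': array([-1.16969622e-03, -4.16781521e+01, -2.45807701e+01,  1.70936801e-04,
        1.12358818e-02,  1.37963309e-05]), 'position': array([ 0.15370087, -0.55351376,  0.23040833]), 'ee_rot': array([-9.47947746e-04,  9.90845593e-01,  1.34996710e-01, -2.91258809e-05]), 'contact_force': array([ 0.72882599,  0.77768215, -0.28393311]), 'moment': array([-0.0099534 , -0.00620182,  0.02122105]), 'width': 0.08500281305212734}
scene {'camera_matrix': [[399.5797868131474, 0.0, 313.05414019052864], [0.0, 399.5797868131474, 209.57463329610144], [0.0, 0.0, 1.0]], 'D': [0.007631809578635957, 0.0, 0.0, 0.0, 0.0], 'origin': [1.4183421178523092, -0.29208750950250323, 0.8254110950763456], 'rotation': [0.7579277357205026, 0.3771959738951382, 0.2362850081724374, 0.4769047489969474]}
top {'camera_matrix': [[377.8468687296632, 0.0, 312.14108698944125], [0.0, 377.8468687296632, 205.41458234978847], [0.0, 0.0, 1.0]], 'D': [0.015554019133599944, 0.0, 0.0, 0.0, 0.0], 'origin': [0.31519624834770704, 0.13816367718317918, 1.2012449655061772], 'rotation': [0.741105245165905, 0.07849916681026117, -0.0724179327118273, -0.6628397539522081]}
wrist {'camera_matrix': [[354.2810460981202, 0.0, 321.5123520136661], [0.0, 354.2810460981202, 201.4879983438051], [0.0, 0.0, 1.0]], 'D': [-0.0011250056734984776, 0.0, 0.0, 0.0, 0.0], 'tool_from_camera': [[-0.0004924152497240873, 0.9590430464458051, 0.2832599382037081, 0.07255481412042886], [0.9999998537711632, 0.00040891818648646514, 0.00035389767801053714, -9.464121112878754e-05], [0.00022357296701479203, 0.28326007104755074, -0.959043107563608, -0.14230990880024452], [0.0, 0.0, 0.0, 1.0]]}
```

View pics/a_scene.png

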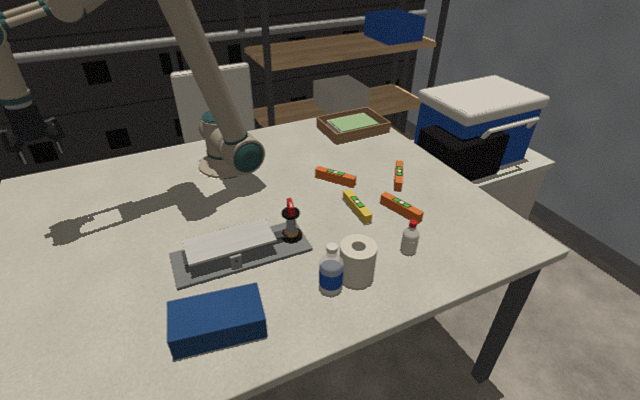

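View pics/a_top.png

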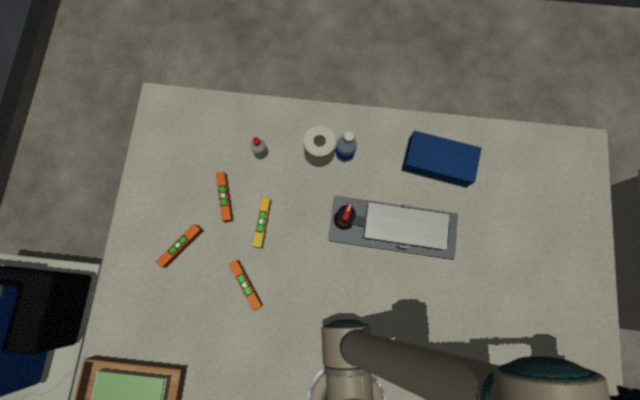

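View pics/a_wrist.png

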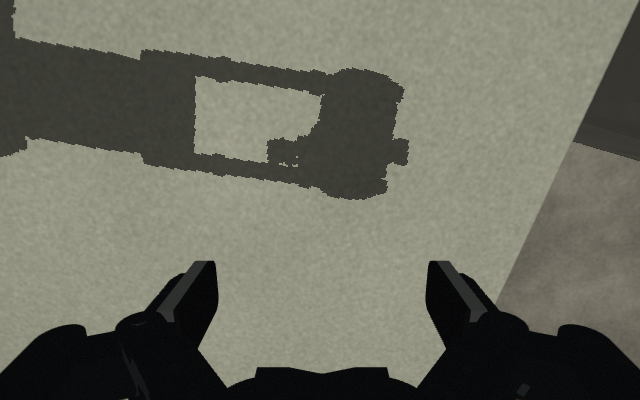

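The top picture shows the yellow level at (262,222). The orange look-alikes are at (224,197), (180,245) and (245,285), so only the bar at (262,222) fits the description. The shelf is at (407,226) and the red knob at (346,214). Next I'll measure these and check an enlarged crop.

```bash
cat > h.py <<'E'
import numpy as np,cv2
from scipy.spatial.transform import Rotation as R
from rig import telemetry,cams,spotter
def quat(q): return R.from_quat([q[1],q[2],q[3],q[0]])
def cloud(name,d,st=None):
    m=cams.camera_model(name);K=np.array(m["camera_matrix"]);D=np.array(m["D"])
    v,u=np.mgrid[0:400,0:640]
    uv=cv2.undistortPoints(np.stack([u.ravel(),v.ravel()],1).astype(float)[:,None],K,D)[:,0]
    z=d.ravel().astype(float)
    P=np.stack([uv[:,0]*z,-uv[:,1]*z,-z],1)
    if name=="wrist":
        T=np.array(m["tool_from_camera"]);P=P@T[:3,:3].T+T[:3,3]
        P=quat(st["ee_rot"]).apply(P)+np.array(st["position"])
    else: P=quat(m["rotation"]).apply(P)+np.array(m["origin"])
    return P.reshape(400,640,3)
def pca(P):
    c=P[:,:2].mean(0);r=cv2.minAreaRect((P[:,:2]*1000).astype(np.float32));return c,r
E
python3 - <<'E'
from h import *
for n in ["top","scene"]:
    p,d=cams.get_image(n);P=cloud(n,d)
    if n=="top": cv2.imwrite("pics/b_crop.png",cv2.resize(p[150:320,140:480,::-1],None,fx=2.3,fy=2.3,interpolation=cv2.INTER_CUBIC))
    for q in ["level_center","shelf_center","knob_grip","tissue_roll_mid","red_bottle_mid","gel_bottle_mid","glove_box_mid"]:
        for o in spotter.outline_of(q,n)[:5]:
            g=o["region"]&(d>0);A=P[g]
            if len(A)<5: continue
            zt=np.percentile(A[:,2],95);T=A[A[:,2]>zt-.012];
            r=cv2.minAreaRect((T[:,:2]*1000).astype(np.float32))
            print(n,q,round(o["conf"],2),o["rect"],"ztop%.3f"%zt,"med",np.median(T,0).round(3),"rect",np.round(r[0]),np.round(r[1]),round(r[2],1), p[g].mean(0).round())
E
```

```text
top level_center 0.92 [156.2, 224.2, 45.1, 43.7] ztop0.041 med [0.396 0.561 0.037] rect [398. 560.] [ 32. 157.] 53.2 [123.  88.  47.]
top level_center 0.91 [251.5, 195.2, 22.0, 56.0] ztop0.040 med [0.497 0.314 0.037] rect [500. 315.] [ 29. 160.] 87.5 [136. 133.  68.]
top level_center 0.62 [230.6, 259.8, 33.5, 49.9] ztop0.041 med [0.301 0.336 0.037] rect [302. 337.] [158.  28.] 36.8 [136. 104.  58.]
top level_center 0.56 [214.6, 172.0, 16.6, 52.7] ztop0.040 med [0.565 0.444 0.037] rect [567. 446.] [156.  29.] 16.9 [126.  91.  47.]
top shelf_center 0.89 [364.6, 201.4, 83.4, 49.6] ztop0.068 med [ 0.531 -0.132  0.064] rect [ 532. -132.] [249. 110.] 87.6 [158. 158. 150.]
top knob_grip 0.6 [338.0, 203.2, 20.5, 22.8] ztop0.143 med [0.537 0.058 0.141] rect [539.  58.] [15. 52.] 77.1 [76. 40. 38.]
top tissue_roll_mid 0.86 [302.7, 124.2, 32.9, 41.4] ztop0.111 med [0.754 0.162 0.108] rect [756. 161.] [99. 96.] 6.5 [128. 125. 111.]
top red_bottle_mid 0.51 [249.6, 138.3, 16.2, 19.7] ztop0.110 med [0.733 0.354 0.109] rect [734. 354.] [18. 20.] 52.1 [101.  85.  78.]
top red_bottle_mid 0.24 [254.8, 
[... 1038 characters left out ...]
7.6 [181. 176. 167.]
scene knob_grip 0.59 [279.3, 198.9, 19.3, 22.0] ztop0.141 med [0.552 0.053 0.139] rect [548.  55.] [15. 43.] 76.6 [80. 44. 41.]
scene tissue_roll_mid 0.55 [341.0, 235.9, 38.1, 53.9] ztop0.110 med [0.766 0.157 0.108] rect [762. 160.] [ 97. 100.] 13.0 [144. 138. 124.]
scene red_bottle_mid 0.73 [401.8, 220.9, 16.8, 32.3] ztop0.107 med [0.743 0.351 0.107] rect [743. 352.] [19. 20.] 11.7 [125. 109.  99.]
scene gel_bottle_mid 0.6 [318.2, 241.1, 21.2, 52.5] ztop0.147 med [0.774 0.072 0.147] rect [771.  74.] [28. 27.] 7.3 [ 97. 102. 110.]
scene glove_box_mid 0.57 [169.1, 283.5, 100.7, 75.3] ztop0.070 med [ 0.777 -0.241  0.068] rect [ 770. -235.] [222. 125.] 80.9 [ 45.  70. 101.]
```

View pics/b_crop.png

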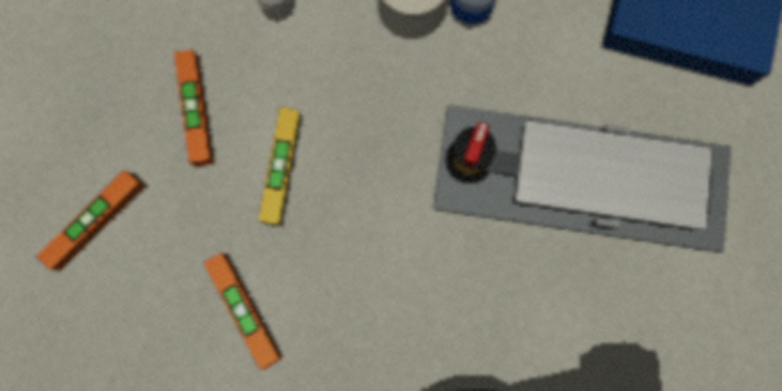

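The crop confirms it: the only yellow bar is the one at top-picture (262,222), and the other three are orange. I'll set up a move helper and go above it.

```bash
cat >> h.py <<'E'
def rel(x,y,z,a):
    s=telemetry.get_state();R0=quat(s["ee_rot"])
    a=np.radians(a);X=np.array([np.cos(a),np.sin(a),0]);Z=np.array([0,0,-1.]);Y=np.cross(Z,X)
    Rt=R.from_matrix(np.stack([X,Y,Z],1))
    t=R0.inv().apply(np.array([x,y,z])-s["position"])*1000
    rv=np.degrees((R0.inv()*Rt).as_rotvec())
    print("clk %.1f"%s["clock"],"row",t.round(1).tolist()+rv.round(1).tolist(),"F",np.round(s["contact_force"],1))
E
python3 -c "
from h import *
rel(.500,.315,.15,-2.5)"
```

```text
clk 0.9 row [566.1, -744.8, 81.2, 0.0, 0.0, 18.0] F [0.1 0.2 0.1]
```

Emit:
servo_tool([
  [566,-745,0,0,0,18],
  [566,-745,0,0,0,18],
  [566,-745,0,0,0,18],
  [566,-745,0,0,0,18],
  [566,-745,0,0,0,18],
  [566,-745,0,0,0,18],
  [566,-745,0,0,0,18],
  [566,-745,0,0,0,18],
], hand=0, grip_force=40)

```text
clock: 1.75
position: [0.3021, -0.1807, 0.2316]
ee_rot: [0.0, 1.0, -0.022, 0.001]
contact_force: [0.5, -1.0, -0.0]
width: 0.0854
```

```bash
python3 -c "
from h import *
rel(.500,.315,.15,-2.5);print(telemetry.get_state()['position'])"
```

```text
clk 1.8 row [175.6, -504.1, 81.5, 0.0, -0.1, -0.0] F [ 0.5 -1.  -0. ]
[ 0.302089   -0.18069565  0.23162384]
```

Emit:
servo_tool([
  [176,-504,40,0,0,0],
  [176,-504,40,0,0,0],
  [176,-504,40,0,0,0],
  [176,-504,40,0,0,0],
  [176,-504,40,0,0,0],
  [176,-504,40,0,0,0],
  [176,-504,40,0,0,0],
  [176,-504,40,0,0,0],
])

```text
clock: 2.55
position: [0.4499, 0.1904, 0.2015]
ee_rot: [0.0, 1.0, -0.021, 0.0]
contact_force: [1.4, -1.0, -0.6]
width: 0.0854
```

```bash
python3 -c "
from h import *
rel(.500,.315,.15,-2.5);print(telemetry.get_state()['position'])"
```

```text
clk 2.5 row [44.7, -126.7, 51.5, 0.0, -0.1, 0.1] F [ 1.4 -1.  -0.6]
[0.44989023 0.19036442 0.20148312]
```

Emit:
servo_tool([
  [45,-127,50,0,0,0],
  [45,-127,50,0,0,0],
  [45,-127,50,0,0,0],
  [45,-127,50,0,0,0],
  [45,-127,50,0,0,0],
])

```text
clock: 3.05
position: [0.4995, 0.3134, 0.1503]
ee_rot: [0.001, 1.0, -0.021, -0.001]
contact_force: [-0.7, 0.7, 1.1]
width: 0.0851
```

```bash
python3 - <<'E'
from h import *
st=telemetry.get_state();p,d=cams.get_image("wrist");P=cloud("wrist",d,st)
cv2.imwrite("pics/c_w.png",p[:,:,::-1])
for o in spotter.outline_of("level_center","wrist")[:3]:
    g=o["region"]&(d>0);A=P[g];zt=np.percentile(A[:,2],95);T=A[A[:,2]>zt-.01]
    print(round(o["conf"],2),o["rect"],zt.round(3),cv2.minAreaRect((T[:,:2]*1000).astype(np.float32)),p[g].mean(0).round())
print(st["position"]);rel(.500,.315,.010,-2.5)
E
```

```text
0.75 [51.6, 1.4, 157.0, 214.4] 0.039 ((568.1369018554688, 446.80279541015625), (156.4045867919922, 28.9017333984375), 16.80683135986328) [118.  76.   9.]
0.74 [0.0, 223.1, 112.9, 152.2] 0.04 ((453.1591491699219, 506.8714599609375), (48.26045227050781, 272.3802185058594), 36.908966064453125) [109.  73.   9.]
0.72 [298.8, 81.4, 37.3, 211.0] 0.04 ((500.4956970214844, 315.9378662109375), (28.036457061767578, 159.86170959472656), 87.5328369140625) [93. 88.  5.]
[0.49950803 0.31340969 0.15034782]
clk 3.1 row [0.3, -2.9, 141.7, 0.0, 0.0, 0.0] F [ 0.9  0.2 -0.2]
```

View pics/c_w.png

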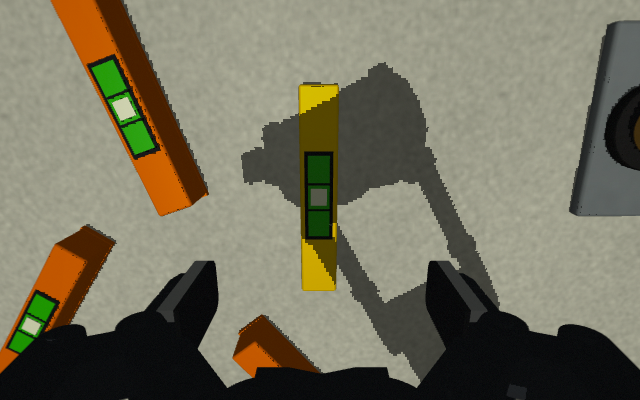

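The yellow level runs vertically at wrist pixels (319,187) and sits centred between the jaws. I'm descending.

Emit:
servo_tool([
  [1,-3,70,0,0,0],
  [1,-3,120,0,0,0],
  [1,-3,139,0,0,0],
  [1,-3,139,0,0,0],
  [1,-3,139,0,0,0],
])

```text
clock: 3.65
position: [0.5015, 0.3152, 0.0135]
ee_rot: [0.0, 1.0, -0.022, 0.0]
contact_force: [-0.0, -0.7, 1.0]
width: 0.0855
```

Emit:
servo_tool([
  [0,0,0,0,0,0],
  [0,0,0,0,0,0],
  [0,0,0,0,0,0],
  [0,0,0,0,0,0],
  [0,0,0,0,0,0],
  [0,0,0,0,0,0],
  [0,0,0,0,0,0],
  [0,0,0,0,0,0],
], hand=255, grip_force=40)

```text
clock: 4.45
position: [0.5018, 0.3162, 0.0137]
ee_rot: [-0.0, 1.0, -0.022, 0.001]
contact_force: [-0.7, -1.2, 5.7]
width: 0.0273
```

Emit:
servo_tool([
  [0,0,-20,0,0,0],
  [0,0,-60,0,0,0],
  [0,0,-110,0,0,0],
  [0,0,-160,0,0,0],
  [0,0,-160,0,0,0],
])

```text
clock: 4.95
position: [0.5052, 0.3182, 0.1801]
ee_rot: [-0.003, 1.0, -0.022, 0.007]
contact_force: [1.4, 0.6, -2.6]
width: 0.0274
```

```bash
python3 - <<'E'
from h import *
st=telemetry.get_state();p,d=cams.get_image("wrist");P=cloud("wrist",d,st)
cv2.imwrite("pics/d_w.png",p[:,:,::-1]);print(st["position"])
rel(.5315,-.132,.172,87.6)
E
```

```text
[0.50521041 0.3181573  0.18005252]
clk 5.0 row [47.7, 447.4, 2.9, 0.2, -0.5, -90.1] F [-0.3 -0.4 -3.8]
```

View pics/d_w.png

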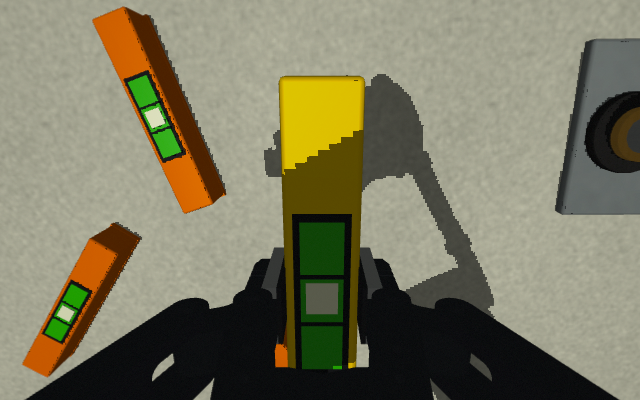

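The level is held firmly and the bubble shows at (322,298). I'm carrying it over the shelf and turning it on the way.

Emit:
servo_tool([
  [48,447,-20,0,0,-90],
  [48,447,-20,0,0,-90],
  [48,447,-20,0,0,-90],
  [48,447,-20,0,0,-90],
  [48,447,-20,0,0,-90],
  [48,447,-20,0,0,-90],
  [48,447,-20,0,0,-90],
  [48,447,-20,0,0,-90],
])

```text
clock: 5.8
position: [0.523, -0.0485, 0.1862]
ee_rot: [-0.002, 0.864, 0.503, -0.002]
contact_force: [1.5, 0.9, -2.6]
width: 0.0272
```

```bash
python3 - <<'E'
from h import *
rel(.5315,-.132,.15,87.6)
E
```

```text
clk 5.8 row [-68.4, 48.8, 36.1, -0.3, 0.0, -27.2] F [ 1.5  0.9 -2.6]
```

Emit:
servo_tool([
  [-68,49,0,0,0,-27],
  [-68,49,0,0,0,-27],
  [-68,49,10,0,0,-27],
  [-68,49,20,0,0,-27],
  [-68,49,20,0,0,-27],
  [-68,49,20,0,0,-27],
])

```text
clock: 6.4
position: [0.5324, -0.1301, 0.1669]
ee_rot: [-0.002, 0.725, 0.689, -0.001]
contact_force: [-0.5, -0.4, -2.8]
width: 0.0273
```

```bash
python3 - <<'E'
from h import *
rel(.5315,-.132,.15,87.6)
p,d=cams.get_image("top");P=cloud("top",d)
cv2.imwrite("pics/e_t.png",cv2.resize(p[150:300,300:480,::-1],None,fx=3.3,fy=3.3))
st=telemetry.get_state();p,d=cams.get_image("wrist")
cv2.imwrite("pics/e_w.png",p[:,:,::-1])
print(st["position"],st["ee_rot"])
E
```

```text
clk 6.4 row [-2.0, -0.7, 16.9, -0.2, -0.1, -0.5] F [-0.5 -0.4 -2.8]
[ 0.53296591 -0.13016218  0.16770879] [-8.99674598e-04  7.24883631e-01  6.88870600e-01 -4.56806814e-04]
```

View pics/e_w.png

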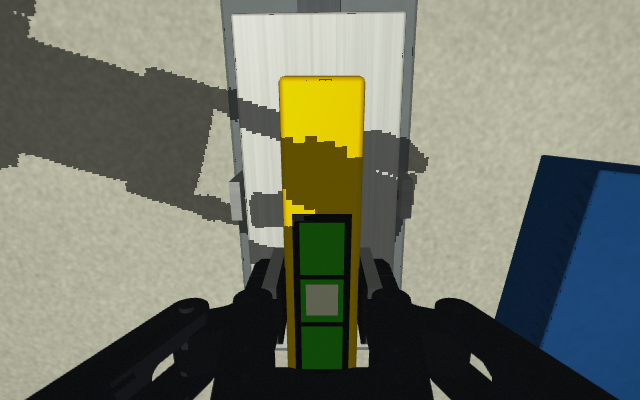

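Emit:
servo_tool([
  [-2,-1,40,0,0,0],
  [-2,-1,75,0,0,0],
  [-2,-1,80,0,0,0],
  [-2,-1,84,0,0,0],
  [-2,-1,86,0,0,0],
  [-2,-1,86,0,0,0],
])

```text
clock: 7.1
position: [0.5337, -0.1329, 0.0841]
ee_rot: [0.001, 0.725, 0.689, 0.001]
contact_force: [-0.3, -0.3, -2.9]
width: 0.0271
```

Emit:
servo_tool([
  [0,0,2,0,0,0],
  [0,0,4,0,0,0],
  [0,0,4,0,0,0],
  [0,0,4,0,0,0],
])

```text
clock: 7.5
position: [0.5331, -0.1329, 0.0793]
ee_rot: [0.001, 0.725, 0.689, 0.0]
contact_force: [1.3, -0.9, -0.0]
width: 0.0274
```

Emit:
servo_tool([
  [0,0,1,0,0,0],
  [0,0,2,0,0,0],
  [0,0,2,0,0,0],
  [0,0,2,0,0,0],
])

```text
clock: 7.9
position: [0.5331, -0.1326, 0.0772]
ee_rot: [0.001, 0.725, 0.689, 0.0]
contact_force: [0.7, 0.2, 3.9]
width: 0.0276
```

It's in contact, at about 4 N upward. Releasing.

Emit:
servo_tool([
  [0,0,0,0,0,0],
  [0,0,0,0,0,0],
  [0,0,0,0,0,0],
  [0,0,0,0,0,0],
  [0,0,0,0,0,0],
], hand=60)

```text
clock: 8.4
position: [0.5322, -0.1325, 0.0763]
ee_rot: [-0.0, 0.725, 0.689, -0.0]
contact_force: [1.0, 0.2, -1.4]
width: 0.0651
```

Emit:
servo_tool([
  [0,0,-40,0,0,0],
  [0,0,-80,0,0,0],
  [0,0,-80,0,0,0],
  [-48,0,-80,0,0,0],
  [-48,0,-80,0,0,0],
  [-48,0,-80,0,0,0],
  [-48,0,-80,0,0,0],
  [-48,0,-80,0,0,0],
], hand=255)

```text
clock: 9.2
position: [0.5297, -0.1796, 0.1561]
ee_rot: [-0.001, 0.725, 0.689, -0.0]
contact_force: [0.3, -0.8, 0.0]
width: 0.0002
```

```bash
python3 - <<'E'
from h import *
st=telemetry.get_state();p,d=cams.get_image("wrist");P=cloud("wrist",d,st)
cv2.imwrite("pics/f_w.png",p[:,:,::-1])
g=(p[:,:,0]>60)&(p[:,:,2]<25)&(p[:,:,1]>50)&(P[:,:,2]>.09)&(P[:,:,2]<.13)
A=P[g];print(g.sum(),cv2.minAreaRect((A[:,:2]*1000).astype(np.float32)),np.percentile(A[:,2],[5,50,95]))
rel(.5315,-.132,.15,87.6);print(st["position"],st["width"])
E
```

```text
7901 ((533.803466796875, -131.06773376464844), (139.54981994628906, 27.908138275146484), 87.11773681640625) [0.10155636 0.10295791 0.10432637]
clk 9.2 row [47.7, -0.7, 6.3, -0.0, -0.0, -0.4] F [-0.1  1.2 -0.5]
[ 0.52969218 -0.17958366  0.15612528] 0.00019367377633737893
```

View pics/f_w.png

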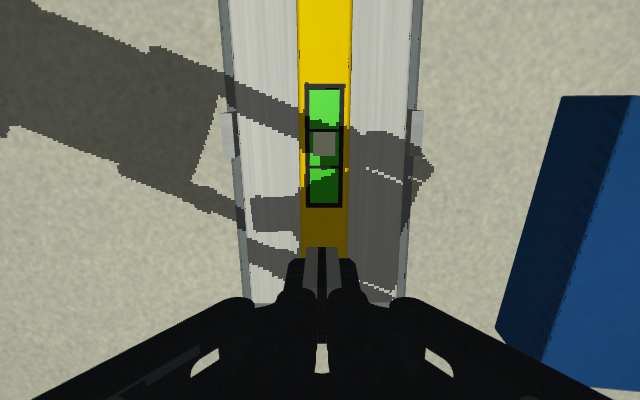

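The level lies lengthwise in the middle of the shelf. With the shelf floating, the bubble is at (324,144) between the lines at rows 130 and 167. Now I'll press down and read it.

Emit:
servo_tool([
  [0,0,40,0,0,0],
  [0,0,48,0,0,0],
  [0,0,53,0,0,0],
  [0,0,56,0,0,0],
  [0,0,58,0,0,0],
  [0,0,60,0,0,0],
  [0,0,60,0,0,0],
])

```text
clock: 9.95
position: [0.5294, -0.178, 0.0993]
ee_rot: [-0.002, 0.725, 0.689, 0.001]
contact_force: [-4.4, 8.3, 11.7]
width: -0.0001
```

Emit:
servo_tool([
  [0,0,1,0,0,0],
  [0,0,1,0,0,0],
  [0,0,1,0,0,0],
  [0,0,1,0,0,0],
  [0,0,1,0,0,0],
  [0,0,1,0,0,0],
  [0,0,1,0,0,0],
  [0,0,1,0,0,0],
])

```text
clock: 10.75
position: [0.5294, -0.178, 0.0991]
ee_rot: [-0.001, 0.725, 0.689, 0.001]
contact_force: [-5.4, 7.6, 17.6]
width: -0.0002
```

Emit:
servo_tool([
  [0,0,1,0,0,0],
  [0,0,1,0,0,0],
  [0,0,1,0,0,0],
  [0,0,1,0,0,0],
  [0,0,1,0,0,0],
  [0,0,1,0,0,0],
])

```text
clock: 11.35
position: [0.5294, -0.1781, 0.099]
ee_rot: [-0.001, 0.725, 0.689, 0.001]
contact_force: [-7.5, 9.1, 21.9]
width: -0.0003
```

```bash
python3 - <<'E'
from h import *
st=telemetry.get_state();p,d=cams.get_image("wrist");P=cloud("wrist",d,st)
cv2.imwrite("pics/g_w.png",p[:,:,::-1]);print(st["position"],st["contact_force"])
E
```

```text
[ 0.52939089 -0.17805802  0.0989714 ] [-7.54890684  9.13541908 21.85097761]
```

View pics/g_w.png

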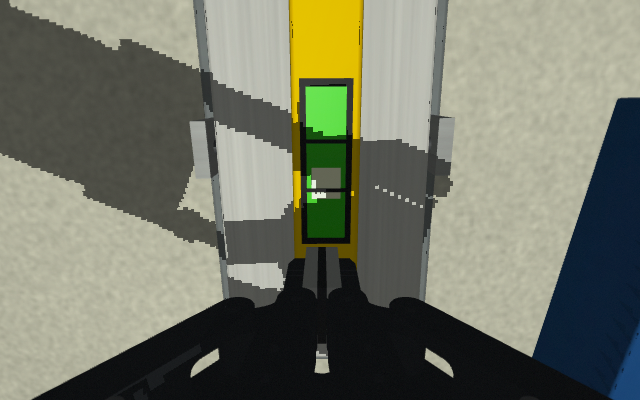

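```bash
python3 - <<'E'
from h import *
st=telemetry.get_state();p,d=cams.get_image("wrist");P=cloud("wrist",d,st)
cv2.imwrite("pics/g_w2.png",cv2.resize(p[70:260,270:380,::-1],None,fx=3,fy=3,interpolation=cv2.INTER_NEAREST))
for r in [82,139,141,143,167,168,199,200,188,190,192,243]: print(r,P[r,335].round(4),p[r,335],p[r,320])
# shelf slope
g=(P[:,:,2]>.045)&(P[:,:,2]<.08)&(p.min(2)>25)&(abs(P[:,:,0]-.533)<.05);g[300:]=0
A=P[g];c,*_=np.linalg.lstsq(np.c_[A,np.ones(len(A))][:,[0,1,3]],A[:,2],rcond=None);print("slope",c,g.sum())
rel(.5385,.058,.20,167.1)
E
```

```text
82 [ 0.5391 -0.1008  0.0981] [55 55 54] [56 56 55]
139 [ 0.5382 -0.1224  0.0982] [17 44 13] [17 45 15]
141 [ 0.5382 -0.1232  0.0987] [11 12 12] [ 9 11 11]
143 [ 0.5382 -0.1239  0.0989] [18 46 16] [15 45 12]
167 [ 0.5378 -0.1337  0.0985] [41 82 31] [40 81 31]
168 [ 0.5377 -0.1339  0.0998] [ 98 100  83] [ 98 100  84]
199 [ 0.5372 -0.1474  0.0983] [19 76  9] [17 75  7]
200 [ 0.5372 -0.1476  0.0989] [15 75  6] [17 75  9]
188 [ 0.5374 -0.1421  0.1003] [54 54 48] [53 56 48]
190 [ 0.5374 -0.1436  0.0979] [10 11 11] [42 42 43]
192 [ 0.5373 -0.1443  0.0985] [77 79 67] [86 89 77]
243 [ 0.5364 -0.1669  0.0992] [34 31 12] [32 29  8]
slope [-0.00224526 -0.02645705  0.05737642] 37422
clk 11.4 row [236.5, -2.9, -100.3, 0.1, -0.1, -80.0] F [-6.5  8.2 22.2]
```

View pics/g_w2.png

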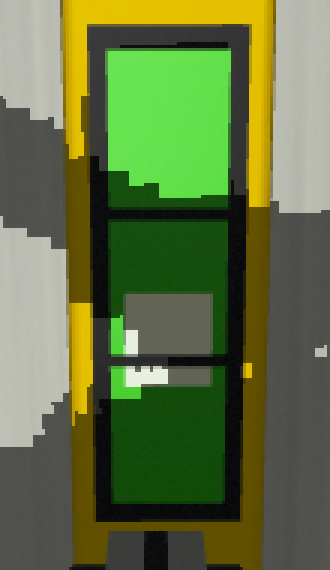

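The bubble centre is 7.2 mm to the hinge side of central, which is −25.7 mrad. The depth plane gives −26.5 mrad, so the two agree. The knob needs about 1.03 rad (59°) clockwise. I'm lifting off and going to the knob.

Emit:
servo_tool([
  [0,0,-50,0,0,0],
  [0,0,-100,0,0,0],
  [236,-3,-105,0,0,-80],
  [236,-3,-105,0,0,-80],
  [236,-3,-105,0,0,-80],
  [236,-3,-105,0,0,-80],
  [236,-3,-105,0,0,-80],
  [236,-3,-105,0,0,-80],
], hand=100)

```text
clock: 12.25
position: [0.5394, 0.0601, 0.2012]
ee_rot: [0.001, 0.348, 0.938, 0.002]
contact_force: [0.6, -0.3, -0.8]
width: 0.0519
```

```bash
python3 - <<'E'
from h import *
rel(.5385,.058,.20,167.1)
E
```

```text
clk 12.2 row [-0.7, -2.2, 1.2, 0.2, 0.1, -27.8] F [ 0.6 -0.3 -0.8]
```

Emit:
servo_tool([
  [0,-1,0,0,0,-28],
  [0,-1,0,0,0,-28],
  [0,-1,0,0,0,-28],
  [0,-1,0,0,0,-28],
  [0,-1,0,0,0,-28],
])

```text
clock: 12.75
position: [0.5388, 0.0548, 0.2008]
ee_rot: [0.001, 0.116, 0.993, 0.0]
contact_force: [0.2, -1.3, -0.8]
width: 0.0522
```

```bash
python3 - <<'E'
from h import *
st=telemetry.get_state();p,d=cams.get_image("wrist");P=cloud("wrist",d,st)
cv2.imwrite("pics/i_w.png",p[:,:,::-1]);print(st["position"],st["qpos"])
f=p.astype(int);g=(f[:,:,0]>60)&(f[:,:,0]>2.5*f[:,:,1])&(P[:,:,2]>.13)&(P[:,:,2]<.155)
A=P[g];print(g.sum(),cv2.minAreaRect((A[:,:2]*1000).astype(np.float32)),np.percentile(A[:,2],[5,50,95]))
rel(.5385,.058,.115,167.1)
E
```

```text
[0.53884517 0.05476912 0.2007891 ] [-2.71218384e-02  2.44004558e-01  1.62786652e+00 -1.10233507e-04
  1.26756681e+00 -1.36535889e+00]
1883 ((539.1642456054688, 58.33726119995117), (15.47049617767334, 51.17612075805664), 76.30473327636719) [0.13872711 0.1413144  0.14251798]
clk 12.8 row [1.2, 3.1, 85.7, 0.0, 0.1, -0.5] F [0.1 0.3 0. ]
```

View pics/i_w.png

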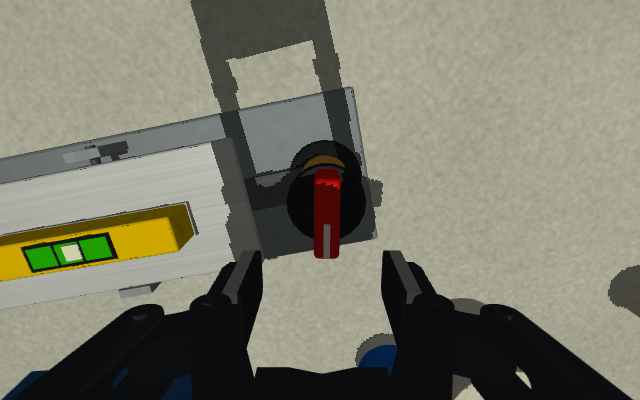

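The red grip bar at (327,212) is aligned between the jaws. Descending and gripping.

Emit:
servo_tool([
  [1,3,40,0,0,0],
  [1,3,75,0,0,0],
  [1,3,84,0,0,0],
  [1,3,84,0,0,0],
  [1,3,84,0,0,0],
])

```text
clock: 13.3
position: [0.5394, 0.0577, 0.117]
ee_rot: [0.001, 0.116, 0.993, 0.0]
contact_force: [-0.1, -0.4, 0.9]
width: 0.0518
```

Emit:
servo_tool([
  [0,0,0,0,0,0],
  [0,0,0,0,0,0],
  [0,0,0,0,0,0],
  [0,0,0,0,0,0],
  [0,0,0,0,0,0],
  [0,0,0,0,0,0],
], hand=255, grip_force=50)

```text
clock: 13.9
position: [0.5389, 0.0579, 0.117]
ee_rot: [0.001, 0.116, 0.993, 0.0]
contact_force: [-0.6, 1.4, 6.5]
width: 0.0151
```

Emit:
servo_tool([
  [0,0,0,0,0,8],
  [0,0,0,0,0,16],
  [0,0,0,0,0,24],
  [0,0,0,0,0,32],
  [0,0,0,0,0,40],
  [0,0,0,0,0,48],
  [0,0,0,0,0,54],
  [0,0,0,0,0,60],
])

```text
clock: 14.7
position: [0.5392, 0.0581, 0.117]
ee_rot: [0.001, 0.599, 0.801, 0.001]
contact_force: [0.4, 0.8, 6.4]
width: 0.0151
```

Emit:
servo_tool([
  [0,0,0,0,0,0],
  [0,0,0,0,0,0],
  [0,0,0,0,0,0],
])

```text
clock: 15.0
position: [0.5392, 0.0581, 0.117]
ee_rot: [0.001, 0.597, 0.802, 0.001]
contact_force: [0.2, 2.2, 5.9]
width: 0.0151
```

Emit:
servo_tool([
  [0,0,0,0,0,0],
  [0,0,0,0,0,0],
  [0,0,0,0,0,0],
  [0,0,0,0,0,0],
], hand=100)

```text
clock: 15.4
position: [0.5378, 0.0577, 0.1154]
ee_rot: [-0.0, 0.597, 0.802, -0.0]
contact_force: [-0.7, -0.4, 0.1]
width: 0.0515
```

Emit:
servo_tool([
  [0,0,-40,0,0,0],
  [0,0,-85,0,0,0],
  [0,0,-85,0,0,0],
  [0,0,-85,0,0,0],
])

```text
clock: 15.8
position: [0.5386, 0.0577, 0.2016]
ee_rot: [0.001, 0.597, 0.802, 0.001]
contact_force: [-0.7, -0.7, -0.4]
width: 0.0522
```

```bash
python3 - <<'E'
from h import *
st=telemetry.get_state();p,d=cams.get_image("wrist");P=cloud("wrist",d,st)
cv2.imwrite("pics/j_w.png",p[:,:,::-1]);print(st["position"],st["qpos"])
f=p.astype(int);g=(f[:,:,0]>60)&(f[:,:,0]>2.5*f[:,:,1])&(P[:,:,2]>.13)&(P[:,:,2]<.155)
A=P[g];print(g.sum(),cv2.minAreaRect((A[:,:2]*1000).astype(np.float32)))
rel(.5315,-.180,.165,87.6)
E
```

```text
[0.53856409 0.05771489 0.20163111] [-2.16309825e-02  2.43224467e-01  1.62676549e+00 -1.43226715e-04
  1.26900344e+00 -3.12536107e-01]
1875 ((539.7646484375, 58.750335693359375), (15.60419750213623, 51.41351318359375), 16.122440338134766)
clk 15.8 row [-226.0, -73.9, 35.3, -0.0, 0.0, 19.1] F [-1.5 -0.1 -0.6]
```

View pics/j_w.png

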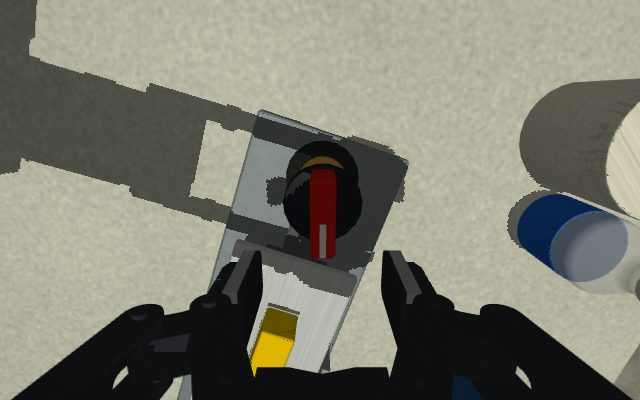

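The bar turned 60° (its rectangle went from 76.3° to 16.1°). Going back to press the level.

Emit:
servo_tool([
  [-226,-74,0,0,0,19],
  [-226,-74,0,0,0,19],
  [-226,-74,0,0,0,19],
  [-226,-74,0,0,0,19],
  [-226,-74,0,0,0,19],
  [-226,-74,20,0,0,19],
  [-226,-74,40,0,0,19],
  [-226,-74,40,0,0,19],
], hand=255)

```text
clock: 16.65
position: [0.5286, -0.1791, 0.1561]
ee_rot: [-0.005, 0.722, 0.692, -0.002]
contact_force: [-0.5, 1.0, -0.1]
width: -0.0001
```

```bash
python3 - <<'E'
from h import *
st=telemetry.get_state();p,d=cams.get_image("wrist");P=cloud("wrist",d,st)
cv2.imwrite("pics/k_w.png",p[:,:,::-1]);print(st["position"],st["width"])
f=p.astype(int);g=(f[:,:,0]>60)&(f[:,:,2]<25)&(f[:,:,1]>50)&(P[:,:,2]>.09)&(P[:,:,2]<.13)
A=P[g];print(g.sum(),cv2.minAreaRect((A[:,:2]*1000).astype(np.float32)),np.percentile(A[:,2],[5,50,95]))
rel(.533,-.180,.105,87.6)
E
```

```text
[ 0.52864953 -0.17908356  0.15607834] -0.00010318615786973303
7991 ((533.8214721679688, -130.9354705810547), (139.94692993164062, 27.92156410217285), 87.08069610595703) [0.10042633 0.10392808 0.10579928]
clk 16.7 row [-0.7, 3.5, 52.8, -0.4, -0.1, 0.0] F [0.7 0.4 1. ]
```

View pics/k_w.png

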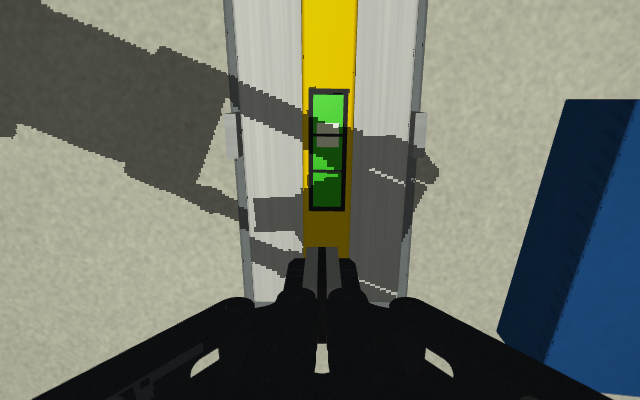

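Emit:
servo_tool([
  [-1,3,40,0,0,0],
  [-1,3,48,0,0,0],
  [-1,3,53,0,0,0],
  [-1,3,56,0,0,0],
  [-1,3,58,0,0,0],
  [-1,3,60,0,0,0],
  [-1,3,61,0,0,0],
  [-1,3,61,0,0,0],
])

```text
clock: 17.5
position: [0.5357, -0.1811, 0.1011]
ee_rot: [0.001, 0.721, 0.693, 0.001]
contact_force: [-0.9, 0.8, 6.4]
width: -0.0001
```

Emit:
servo_tool([
  [0,0,1,0,0,0],
  [0,0,1,0,0,0],
  [0,0,1,0,0,0],
  [0,0,1,0,0,0],
  [0,0,1,0,0,0],
  [0,0,1,0,0,0],
  [0,0,1,0,0,0],
  [0,0,1,0,0,0],
])

```text
clock: 18.3
position: [0.5356, -0.1808, 0.1004]
ee_rot: [0.001, 0.721, 0.692, 0.001]
contact_force: [-0.3, 0.5, 6.3]
width: -0.0001
```

Emit:
servo_tool([
  [0,0,1,0,0,0],
  [0,0,1,0,0,0],
  [0,0,1,0,0,0],
  [0,0,1,0,0,0],
  [0,0,1,0,0,0],
  [0,0,1,0,0,0],
  [0,0,1,0,0,0],
  [0,0,1,0,0,0],
])

```text
clock: 19.1
position: [0.5357, -0.1804, 0.0996]
ee_rot: [0.001, 0.722, 0.692, 0.001]
contact_force: [-0.7, 2.6, 8.1]
width: -0.0
```

```bash
cat > m.py <<'E'
from h import *
st=telemetry.get_state();p,d=cams.get_image("wrist");P=cloud("wrist",d,st)
cv2.imwrite("pics/l_w2.png",cv2.resize(p[60:270,260:380,::-1],None,fx=2.8,fy=2.8,interpolation=cv2.INTER_NEAREST));print(st["clock"],st["position"],st["contact_force"])
for r in range(75,255,2): print(r,P[r,335].round(4)[1],p[r,335].tolist(),end="; ")
g=(P[:,:,2]>.045)&(P[:,:,2]<.08)&(p.min(2)>25)&(abs(P[:,:,0]-.533)<.05);g[300:]=0
A=P[g];c,*_=np.linalg.lstsq(np.c_[A,np.ones(len(A))][:,[0,1,3]],A[:,2],rcond=None);print("\nslope",c,g.sum())
f=p.astype(int);g=(f[:,:,0]>60)&(f[:,:,2]<25)&(f[:,:,1]>50)&(P[:,:,2]>.09)&(P[:,:,2]<.13)
A=P[g];print(g.sum(),cv2.minAreaRect((A[:,:2]*1000).astype(np.float32)))
E
python3 m.py
```

```text
19.1 [ 0.53567368 -0.18039551  0.09956209] [-0.74107642  2.63206645  8.13811419]
75 -0.1006 [229, 194, 0]; 77 -0.1013 [100, 82, 0]; 79 -0.102 [55, 54, 54]; 81 -0.1027 [54, 55, 55]; 83 -0.1035 [52, 53, 53]; 85 -0.1042 [54, 54, 54]; 87 -0.1049 [53, 54, 52]; 89 -0.1056 [52, 53, 52]; 91 -0.1063 [52, 52, 52]; 93 -0.1071 [53, 52, 52]; 95 -0.1078 [52, 52, 52]; 97 -0.1085 [53, 52, 53]; 99 -0.1093 [51, 51, 50]; 101 -0.11 [51, 51, 50]; 103 -0.1108 [52, 51, 51]; 105 -0.1115 [51, 51, 50]; 107 -0.1122 [51, 50, 51]; 109 -0.113 [51, 50, 49]; 111 -0.1138 [50, 50, 50]; 113 -0.1144 [51, 51, 50]; 115 -0.1153 [49, 50, 50]; 117 -0.116 [49, 50, 49]; 119 -0.1167 [49, 48, 48]; 121 -0.1174 [47, 47, 47]; 123 -0.1183 [49, 48, 47]; 125 -0.119 [47, 48, 47]; 127 -0.1198 [48, 47, 47]; 129 -0.1206 [47, 47, 46]; 131 -0.1213 [7, 7, 8]; 133 -0.122 [9, 11, 9]; 135 -0.1229 [10, 10, 13]; 137 -0.1237 [7, 6, 9]; 139 -0.1245 [13, 12, 15]; 141 -0.1252 [9, 8, 10]; 143 -0.126 [12, 15, 14]; 145 -0.1267 [8, 9, 10]; 147 -0.1276 [9, 8, 11]; 149 -0.1285 [8, 9, 12]; 151 -0.129 [8, 13, 13]; 153 -0.13 [11, 12, 14]; 155 -0.1309 [9, 10,
[... 684 characters left out ...]
[8, 9, 9]; 213 -0.1555 [12, 12, 14]; 215 -0.1562 [11, 12, 11]; 217 -0.1571 [8, 10, 11]; 219 -0.1579 [9, 10, 9]; 221 -0.1591 [30, 26, 9]; 223 -0.1599 [32, 28, 12]; 225 -0.1605 [31, 27, 10]; 227 -0.1618 [31, 28, 7]; 229 -0.1626 [30, 29, 10]; 231 -0.1631 [30, 28, 8]; 233 -0.1643 [52, 46, 6]; 235 -0.1653 [51, 44, 2]; 237 -0.1664 [53, 44, 7]; 239 -0.1673 [52, 43, 5]; 241 -0.1681 [52, 44, 7]; 243 -0.169 [73, 62, 0]; 245 -0.1709 [96, 79, 0]; 247 -0.1696 [56, 57, 56]; 249 -0.1695 [58, 59, 58]; 251 -0.1695 [59, 61, 58]; 253 -0.1692 [59, 61, 58]; 
slope [-0.00066692  0.0147822   0.06434889] 37487
9100 ((533.81005859375, -133.86471557617188), (118.52406311035156, 28.002626419067383), 87.09217071533203)
```

View pics/l_w2.png

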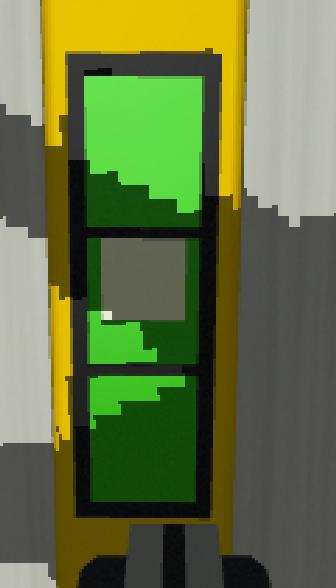

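The shelf isn't fully down yet: the force is only 8 N and the slope reads +15 mrad. Pressing further.

Emit:
servo_tool([
  [0,0,1,0,0,0],
  [0,0,2,0,0,0],
  [0,0,2,0,0,0],
  [0,0,2,0,0,0],
  [0,0,2,0,0,0],
])

```text
clock: 19.65
position: [0.5357, -0.1796, 0.098]
ee_rot: [0.0, 0.722, 0.692, 0.002]
contact_force: [-1.1, 5.0, 10.9]
width: -0.0001
```

Emit:
servo_tool([
  [0,0,1,0,0,0],
  [0,0,1,0,0,0],
  [0,0,1,0,0,0],
  [0,0,1,0,0,0],
  [0,0,1,0,0,0],
  [0,0,1,0,0,0],
  [0,0,1,0,0,0],
  [0,0,1,0,0,0],
])

```text
clock: 20.45
position: [0.5358, -0.1796, 0.0979]
ee_rot: [0.001, 0.722, 0.692, 0.002]
contact_force: [-3.0, 6.7, 15.1]
width: 0.0002
```

```bash
python3 m.py | grep -v ";"
```

```text
20.45 [ 0.53576265 -0.17960583  0.09785904] [-2.95442446  6.65843582 15.07332826]
slope [-0.00135671 -0.00159878  0.06020654] 37399
9040 ((533.9049072265625, -132.51100158691406), (118.6528091430664, 27.97905921936035), 87.0320816040039)
```

View pics/l_w2.png

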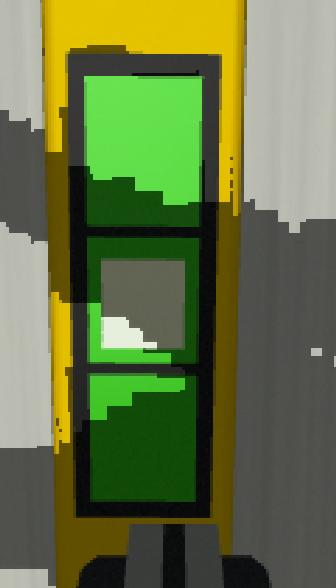

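The bubble is central, rows 260–348 against lines at 232 and 369. Height hardly changed while the force rose from 11 to 15 N, so the shelf is on its stop. I'll add slight extra push and recheck after it settles.

Emit:
servo_tool([
  [0,0,1,0,0,0],
  [0,0,1,0,0,0],
  [0,0,1,0,0,0],
  [0,0,1,0,0,0],
  [0,0,1,0,0,0],
  [0,0,1,0,0,0],
  [0,0,1,0,0,0],
  [0,0,1,0,0,0],
])

```text
clock: 21.3
position: [0.5359, -0.1796, 0.0977]
ee_rot: [0.001, 0.722, 0.692, 0.002]
contact_force: [-3.8, 6.4, 20.5]
width: -0.0001
```

Emit:
servo_tool([
  [0,0,0,0,0,0],
  [0,0,0,0,0,0],
  [0,0,0,0,0,0],
  [0,0,0,0,0,0],
  [0,0,0,0,0,0],
  [0,0,0,0,0,0],
  [0,0,0,0,0,0],
  [0,0,0,0,0,0],
])

```text
clock: 22.1
position: [0.5359, -0.1797, 0.0977]
ee_rot: [0.001, 0.722, 0.692, 0.002]
contact_force: [-3.0, 5.1, 20.9]
width: 0.0001
```

```bash
python3 m.py | grep -v ";"; python3 - <<'E'
from h import *
p,d=cams.get_image("top");P=cloud("top",d);cv2.imwrite("pics/n_t.png",p[:,:,::-1])
for q in ["shelf_center"]:
    for o in spotter.outline_of(q,"top")[:2]:
        A=P[o["region"]&(d>0)];A=A[(A[:,2]>.045)&(A[:,2]<.08)];print(q,o["conf"],cv2.minAreaRect((A[:,:2]*1000).astype(np.float32)))
E
```

```text
22.1 [ 0.53586924 -0.17965054  0.09774637] [-3.03927823  5.08526387 20.94306881]
slope [-0.00149987 -0.00093935  0.06033476] 37424
9030 ((533.9393920898438, -132.6352081298828), (118.3596420288086, 28.04645347595215), 87.10026550292969)
```

View pics/l_w2.png

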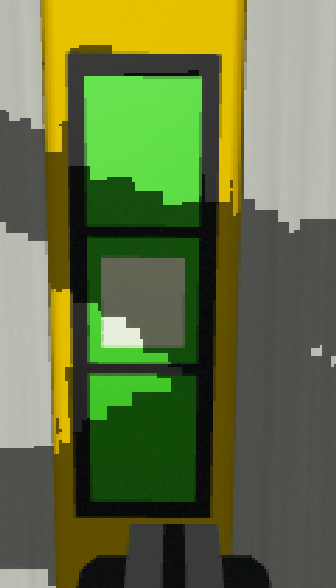

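View pics/n_t.png

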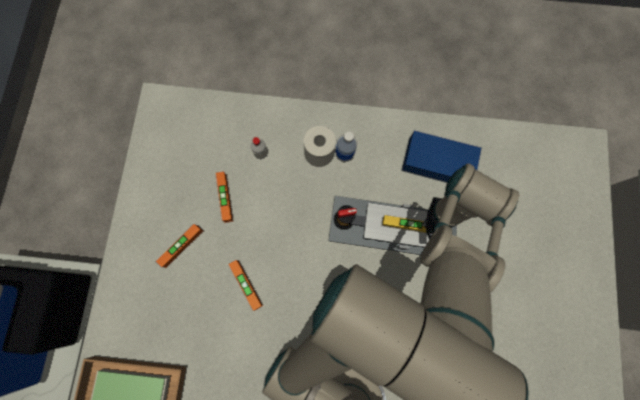

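The bubble is steady at centre (rows 258–347, midpoint 302, against lines with midpoint 300). Slope is about −1 mrad and the force a steady 21 N. The bottles, tissue roll and glove box look unmoved in the top picture. Handing in.

```bash
python3 -c "
from rig import sign_off
print(sign_off())"
```

```text
the job is handed in; nothing more can be done
None
```

I laid the yellow spirit level lengthwise on the middle of the shelf and turned the red knob about 60° (1.05 rad) clockwise. I handed the job in at about 22 s with the closed fingers still pressing on the level. No verdict was reported.

Last checks before handing in:
- **Bubble:** it was about 0.3 mm from central and steady. The shelf slope measured by depth agreed, at about −1 mrad.
- **Shelf:** the push was about 21 N. The fingers sank only 0.1–0.2 mm more while the push rose from 15 to 21 N, so the shelf was on its stop.
- **Level position:** it was within about 3 mm of the shelf's centre and about 0.5° off lengthwise.
- **Other objects:** the bottles, tissue roll and glove box looked unmoved in the top picture, though I did not measure their positions again.

**Check that failed first:** on the first press after turning the knob, at only 8 N, the shelf was not fully down (slope +15 mrad). Pressing harder fixed it.

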